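# Clamp the blue-capped vial, four clicks, and hold the lever

### The job

Stand the blue-capped vial upright in the open nest of the grey ratchet clamp and let go of it. Then take the clamp lever by its upright black grip and turn it clockwise (seen from above) by exactly four clicks of the ratchet, so that the rubber pad grips the vial; do not let a fifth click happen, because the ratchet will not go back. Finish while still holding the black grip at rest there, with the other two vials and the beaker left standing where they are.

Things in the scene. Friction and masses are not known exactly. Their poses are not given: they have to be found in the camera images.
- vial_blue: glass vial with a blue cap, 60 mm tall; glass body 27 mm across (what the fingers and the clamp meet, over the full height), cap drawn 31 mm across; about 40 g; origin at the centre of its underside, z up its axis. To be clamped
- vial_white: the same vial with a white cap, a bystander; origin at the centre of its underside
- vial_black: the same vial with a black cap, a bystander; origin at the centre of its underside
- beaker: empty 50 ml glass beaker, 48 mm across, 59 mm tall, a bystander; origin at the centre of its underside
- clamp: grey ratchet clamp fixed to the worktop, origin on the worktop, turned about z only. Base plate 130 mm (x) by 244 mm (y), its centre at (10, 5) mm, its top 8 mm up. Nest with aluminium vee jaw near its +y end; toothed steel disc (100 mm across, 30 mm up) with the lever near its -y end, a brass-knobbed plunger beside it
- nest (a point): the place on the base plate for the centre of the vial's underside: 80 mm along the clamp's +y from its origin, 8 mm above the worktop, midway in the open nest. Open above and to both x sides; vee jaw (30 mm tall) on its +y side, pad (24 mm) on its -y side. Play: 5 mm each way along y; keep within 6 mm along x. The pad later pushes the vial 5 mm in +y into the vee, which centres it
- clamp_pad: rubber-faced pad (34 mm wide) of the moving jaw, driven towards the vial in the clamp's +y by the lever, 13.5 mm per radian of lever (3.2 mm per click); it is sprung (1.5 N per mm) and meets a vial in the vee after 10 mm. Its origin coincides with the clamp's origin when the lever is at 0
- lever_pivot (a point): a point on the lever's upright axis of turning, 65 mm above the worktop, at (0, -50) mm in the clamp's frame
- lever_grip: upright round black grip at the end of the lever, 18 mm in diameter, from 37 to 93 mm above the worktop; origin at the centre of its lower end, 80 mm from the lever's axis; it turns freely on its own upright axis. At lever value 0 it lies, seen from the axis, 126 degrees clockwise from the clamp's +x (towards -x and -y); it goes clockwise
- clamp_lever (a joint): lever angle in rad, growing clockwise from above, starts at 0 to 0.06. A click every 0.24 (19 mm at the grip): after 0.07 play the push at the grip rises from 1 N to 3-5 N, then the plunger drops off the tooth, from 0.20 to 0.24 (0.44 to 0.48, 0.68 to 0.72...) and throws the lever on with 5 N; no way back. A 1 N spring pulls it back onto the last tooth. Four clicks: 0.96 to 1.03
Not all that is in view belongs to the job. Several things look just like the vial_blue: the one meant starts farthest to the robot's left.

How it is judged:
By the outcome, as a careful person would: the job done as asked, in the order asked, and still so for the second after the job is handed in, while the arm keeps its last pose, push and grip.
It also fails if it takes over 64 s, if anything falls off the work surface, if the arm or the gripper's body presses on something with over 40 N, if the wrist force passes 120 N, or if a joint passes its speed limit or range.

### The arm

A 7-joint arm with a two-finger parallel gripper is mounted at the origin on a cart in front of the work surface, level with it; the furniture and walls round the work are solid. World frame = base frame: x ahead of the robot, y to its left, z up, the work surface at z = 0. Lengths are in m, angles in rad, forces in N, time in s.
With the tool pointing down it reaches from about 0.4 to 0.875 m from the base axis. Payload 6.5 kg.
Tool frame: the origin (TCP) lies midway between the tips of the shut fingers; the grasp point (between the pads) lies 19 mm behind it; z points along the fingers, y is the line along which they close (so a half turn about z gives the same grasp; the last joint's range is limited). The gripper opens to 85 mm and grips with 20 to 120 N. Pads are 22 mm wide; open, the fingers measure 114 mm over their backs; the gripper's body (76 mm by 85 mm) begins 54 mm behind the grasp point. The pads swing forward as they close: fully open they stand 13 mm farther back than shut.
Start: joints at [-1.285, 0.536, -0.004, 1.538, 0.003, 1.067, -0.071], TCP at [0.224, 0.61, 0.231] pointing down, gripper open.
Joint ranges: [-2.7, 2.7], [-0.37, 2.16], [-1.27, 1.26], [0.24, 2.4], [-1.31, 4.45], [0.19, 1.91], [-2.76, 2.76]. Speed limits (rad/s): [2.39, 2.39, 3.14, 3.14, 3.14, 3.14, 3.14].

### API

Orientations are given as a unit quaternion [w, x, y, z].
In Python, from bench import manip gives the robot as it stands. The module is installed in compiled form; this text tells all that it offers.
- The arm moves only by the shell command python3 -m jog 'ROWS' [FORCE]. ROWS is JSON, one flat list of numbers, 5 for each row, row after row: the opening, from -1 (shut) to 1 (fully open), then the shift along the tool's x, y, z scaled (see below), then the turn about the tool's z scaled (see below). A call has 1 to 8 rows; each row shifts and turns the commanded pose from where the row before left it, along the tool's axes as they then stand; what a row does not reach is not made up. The controller multiplies each number of a shift by 0.025 m and each number of a turn by 5 degrees. A row lasts 1/10 s, in which the tool goes at most 50 mm and 8.59 degrees, less where a joint would pass 70% of its speed; a pose out of reach is approached as far as the arm can. A call with a number of a shift or a turn outside -1 to 1 is refused whole. A call with a gripper value outside its range is refused whole. The fingers move at their own pace and stop on an object; FORCE is the grip in N (left out, the last holds). Time passes only in rows, so rows that do not move let the fingers close. It gives the time, the measured TCP pose, the force, the opening and the grip force at its end, in the units of the state.
- manip.read_state(): the state, without advancing time (a new reading comes with each control period).
- manip.capture(name): name is "scene" or "top"; returns a dict with "img" (480x640x3 uint8, red, green, blue), "vertical_fov" (degrees; the focal length in pixels is half the picture's height over the tangent of half this angle, whatever the lens; pixels are square), "cx", "cy" (the principal point, pixels), "R" (3x3) and "t" (3): a world point X has camera coordinates R X + t. Camera axes: x right, y down, z forward; pixel columns grow to the right and rows downward; lengths in m; the calibration is good to about 2 mm. A picture is of the moment at which its call begins. There is no depth.
- manip.job_done(): hands the job in; it is judged then, once.
The state is a dict: "clock": time; "joints": joint angles; "dq": joint speeds; "joint_efforts": joint torques, N m; "eef_pos": TCP position; "tool_rot": TCP orientation; "ft_force": force on the tool from outside, world axes, zero at the start; "wrist_torque": the same for the moment, N m; "opening": finger opening in m; "finger_force": force on a finger pad.
Only numpy, scipy, OpenCV 4.12 (cv2) and the standard library are available. Lean on these libraries where they do the work, as an engineer would, in place of code of your own. Each camera call takes 0.05 s, during which the arm holds its last target. There are 200 camera calls.

## Working session

There is one attempt and no reset: what is moved stays moved. The work goes in short steps, Python scripts to look and compute and a shell command to move; the robot and the scene stay as the last step left them, time stands still between calls to the robot, and variables do not carry over. Pictures are saved under pics/ and viewed, at most 10 in all, crops included, and the job is handed in when it is done.

```bash
mkdir -p pics
python3 - <<'E'
from bench import manip
import cv2,pickle
s=manip.read_state();print(s)
for n in("scene","top"):
    c=manip.capture(n);pickle.dump(c,open(n+'.pkl','wb'));cv2.imwrite(f'pics/{n}0.png',c['img'][:,:,::-1]);print(n,c['vertical_fov'],c['cx'],c['cy'],c['R'],c['t'],[k for k in c])
E
```

```text
{'clock': 0.0, 'joints': array([-1.28515905,  0.53715522, -0.0044085 ,  1.53886346,  0.00262287,
        1.06724941, -0.07117077]), 'dq': array([-0.00079   ,  0.00118575, -0.00161312, -0.00031583, -0.00080623,
        0.00239438,  0.00011932]), 'joint_efforts': array([ 2.11317015e-04, -5.83417296e+01,  1.04850892e+00, -2.59102196e+01,
        1.23158630e-02,  9.70201800e-03,  2.11877227e-05]), 'eef_pos': array([0.22383484, 0.60959578, 0.23042422]), 'tool_rot': array([-6.76662460e-05,  1.74970124e-01,  9.84573389e-01, -8.32367956e-04]), 'ft_force': array([-0.12352539, -0.08233888,  0.57965233]), 'wrist_torque': array([-0.0363706 ,  0.05376241, -0.02372533]), 'finger_force': 0.0, 'opening': 0.08538890825728453}
scene 45.36664918138937 310.3320297828105 237.5695357223355 [[ 0.84114177 -0.54079402 -0.00472788]
 [-0.39997947 -0.61618969 -0.6784738 ]
 [ 0.3640013   0.57258371 -0.73460939]] [-0.28224698  0.41532978  0.66941239] ['img', 'vertical_fov', 'cx', 'cy', 'R', 't']
top 53.9901461082495 322.7382388572486 232.22279088516134 [[-0.02106304 -0.99973924  0.00882064]
 [-0.99044153  0.01966261 -0.13652458]
 [ 0.13631554 -0.01161195 -0.99059741]] [0.24419366 0.51126789 0.86432089] ['img', 'vertical_fov', 'cx', 'cy', 'R', 't']
```

View pics/scene0.png

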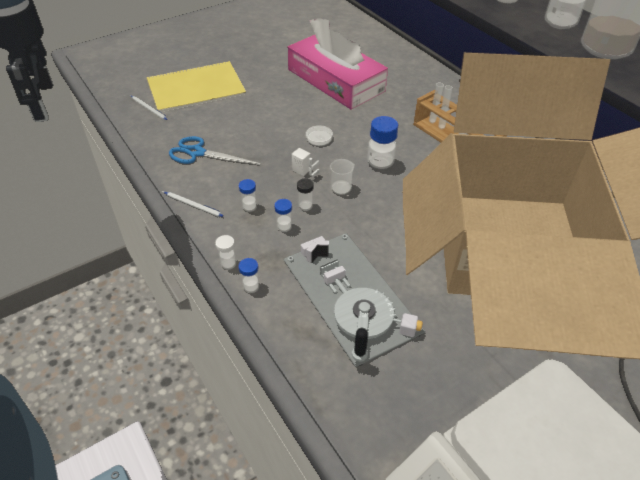

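View pics/top0.png

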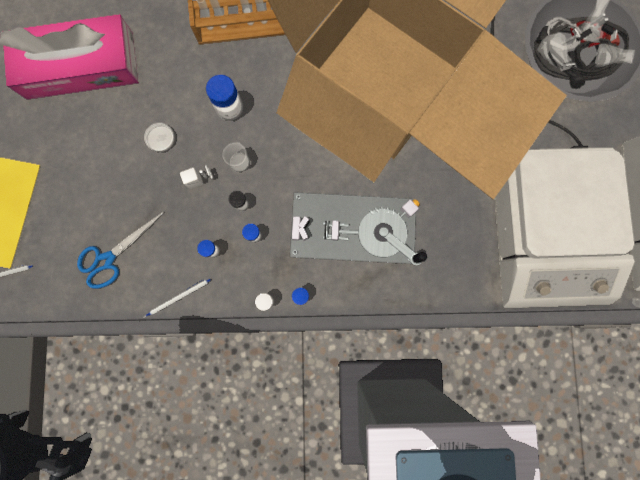

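The leftmost of the three blue vials is at top (207,248) and scene (248,195). The clamp is at top (355,228), with its nest near (315,229) and the black grip at (419,257).

```bash
cat > h.py <<'E'
import numpy as np,cv2,pickle
from scipy.spatial.transform import Rotation as Ro
def K(c):
    f=240/np.tan(np.radians(c['vertical_fov']/2));return f
def ray(c,p):
    d=np.array([(p[0]-c['cx'])/K(c),(p[1]-c['cy'])/K(c),1.]);return -c['R'].T@c['t'],c['R'].T@d
def plane(c,p,z):
    o,d=ray(c,p);return (o+d*(z-o[2])/d[2]).round(4)
def tri(c1,p1,c2,p2):
    A=[];b=[]
    for c,p in((c1,p1),(c2,p2)):
        o,d=ray(c,p);d/=np.linalg.norm(d);P=np.eye(3)-np.outer(d,d);A.append(P);b.append(P@o)
    return np.linalg.lstsq(np.vstack(A),np.hstack(b),rcond=None)[0].round(4)
def proj(c,X):
    v=c['R']@np.array(X)+c['t'];return np.array([c['cx'],c['cy']])+K(c)*v[:2]/v[2]
def blobs(m,lo=40,hi=3000):
    n,l,s,ce=cv2.connectedComponentsWithStats(m.astype(np.uint8));return [(ce[i].round(1),s[i]) for i in range(1,n) if lo<s[i][4]<hi]
E
python3 - <<'E'
from h import *
T=pickle.load(open('top.pkl','rb'));S=pickle.load(open('scene.pkl','rb'))
M={}
for n,c in(('T',T),('S',S)):
    hsv=cv2.cvtColor(c['img'],cv2.COLOR_RGB2HSV);h,s,v=cv2.split(hsv)
    M[n]=blobs((h>105)&(h<130)&(s>140)&(v>60),60)
    print(n,[(list(b[0]),list(b[1])) for b in M[n]])
    print(' dark',[(list(b[0]),list(b[1])) for b in blobs((v<40),60,600)])
h,s,v=cv2.split(cv2.cvtColor(T['img'],cv2.COLOR_RGB2HSV))
print(T['img'][[205,205,250,255],[350,312,330,300]])
for z in(.05,.06): print(z,plane(T,(207,248),z),plane(T,(251,232),z),plane(T,(301,296),z),plane(T,(264,301),z),plane(T,(238,200),z))
print(tri(T,(207,248),S,(247.5,188)))
for im,c,r in(('t',T,(280,180,450,280)),('s',S,(270,220,440,370))):
    x0,y0,x1,y1=r;k=4 if im=='t' else 4
    cv2.imwrite(f'pics/crop_{im}.png',cv2.resize(c['img'][y0:y1,x0:x1,::-1],None,fx=k,fy=k,interpolation=cv2.INTER_CUBIC))
E
```

```text
T [([np.float64(221.1), np.float64(90.4)], [np.int32(206), np.int32(75), np.int32(31), np.int32(32), np.int32(755)]), ([np.float64(250.3), np.float64(231.6)], [np.int32(242), np.int32(224), np.int32(17), np.int32(16), np.int32(217)]), ([np.float64(205.8), np.float64(247.8)], [np.int32(198), np.int32(240), np.int32(17), np.int32(17), np.int32(226)]), ([np.float64(300.1), np.float64(295.8)], [np.int32(292), np.int32(288), np.int32(17), np.int32(17), np.int32(224)])]
 dark [([np.float64(575.4), np.float64(82.4)], [np.int32(569), np.int32(75), np.int32(15), np.int32(13), np.int32(76)]), ([np.float64(419.5), np.float64(256.8)], [np.int32(413), np.int32(252), np.int32(14), np.int32(10), np.int32(91)]), ([np.float64(417.9), np.float64(359.7)], [np.int32(399), np.int32(359), np.int32(41), np.int32(4), np.int32(75)])]
S [([np.float64(383.5), np.float64(129.4)], [np.int32(370), np.int32(117), np.int32(28), np.int32(26), np.int32(590)]), ([np.float64(246.6), np.float64(186.1)], [np.int32(239), np.int32(179), np.int32(16), np.int32(15), np.int32(184)]), ([np.float64(282.6), np.float64(206.2)], [
[... 169 characters left out ...]
(18), np.int32(261)])]
 dark [([np.float64(621.4), np.float64(105.4)], [np.int32(602), np.int32(90), np.int32(38), np.int32(32), np.int32(414)]), ([np.float64(319.3), np.float64(251.6)], [np.int32(312), np.int32(246), np.int32(16), np.int32(15), np.int32(145)]), ([np.float64(360.5), np.float64(343.8)], [np.int32(355), np.int32(331), np.int32(12), np.int32(25), np.int32(218)])]
[[137 140 133]
 [141 142 136]
 [142 142 137]
 [140 141 139]]
0.05 [0.4886 0.4497 0.05  ] [0.517 0.368 0.05 ] [0.3965 0.2763 0.05  ] [0.3888 0.3442 0.05  ] [0.5785 0.3925 0.05  ]
0.06 [0.4875 0.4474 0.06  ] [0.5156 0.3666 0.06  ] [0.3965 0.2759 0.06  ] [0.3889 0.3431 0.06  ] [0.5764 0.3908 0.06  ]
[0.4874 0.4496 0.0523]
```

View pics/crop_t.png

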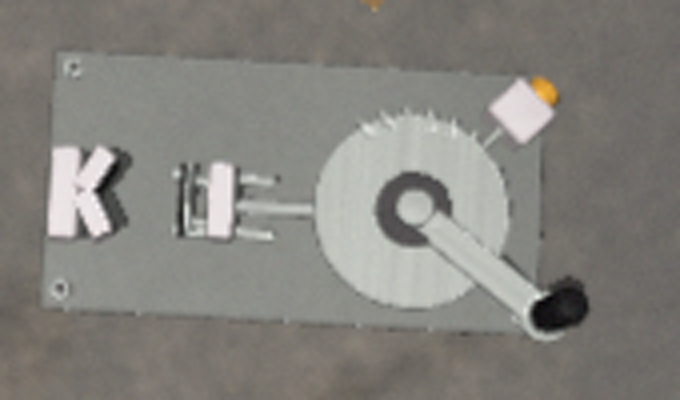

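View pics/crop_s.png

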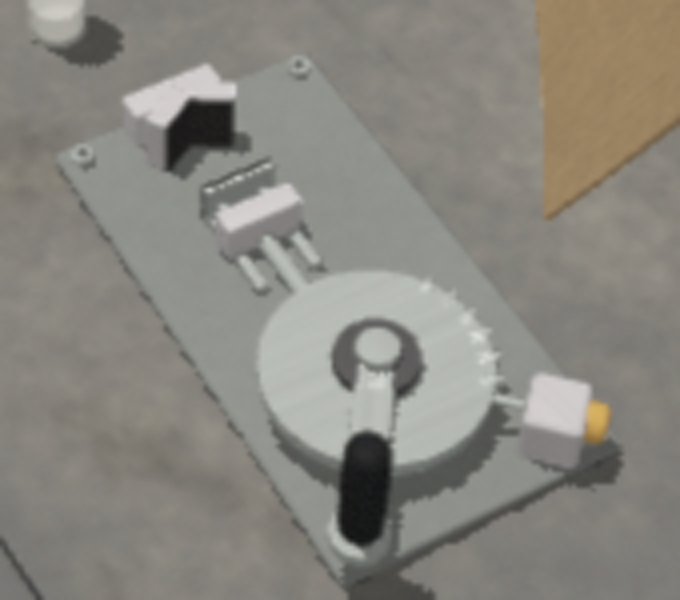

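The crops show the plate corners, the hub at crop (415,207), the pad and vee, and the grip at crop_t (560,305) and crop_s (365,440–540). I'll fit the clamp pose from the corners in both views.

```bash
cat > fit.py <<'E'
from h import *
T=pickle.load(open('top.pkl','rb'));S=pickle.load(open('scene.pkl','rb'))
C=np.array([(-55,127),(75,127),(75,-117),(-55,-117)])/1000
cr={'T':[(43,308),(57,52),(543,78),(530,333)],'S':[(57,156),(300,53),(616,444),(345,570)]}
W={}
for n,c,o in(('T',T,(280,180)),('S',S,(270,220))):
    W[n]=np.array([plane(c,(o[0]+u/4-.375,o[1]+v/4-.375),.008)[:2] for u,v in cr[n]])
    q=W[n];m,k=q.mean(0),C.mean(0);H=(C-k).T@(q-m);a=np.arctan2(H[0,1]-H[1,0],H[0,0]+H[1,1])
    R=np.array([[np.cos(a),-np.sin(a)],[np.sin(a),np.cos(a)]]);t=m-R@k
    print(n,'yaw',np.degrees(a).round(2),'orig',t.round(4),'res',((C@R.T+t-q)*1000).round(1).tolist())
    f=lambda x,y:(R@[x,y]+t).round(4)
    print(' nest',f(0,.08),'pivot',f(0,-.05),'grip0',f(-.08*np.sin(np.radians(36)),-.05-.08*np.cos(np.radians(36))))
    P=f(0,-.05);print(' grip angle for tri below; pivot')
h=lambda u,v,o:(o[0]+u/4-.375,o[1]+v/4-.375)
print('hub tri',tri(T,h(415,207,(280,180)),S,h(378,345,(270,220))))
print('grip top tri',tri(T,h(570,300,(280,180)),S,h(367,445,(270,220))), 'mid',tri(T,(419.5,256.8),S,(360.5,343.8)))
print('blue',tri(T,(205.8,247.8),S,(246.6,186.1)),plane(T,(205.8,247.8),.055),plane(S,(246.6,186.1),.055))
s=Ro.from_quat([0.17497,.98457,-.00083,-.00007]);print(s.as_matrix().round(3))
E
python3 fit.py
```

```text
T yaw -4.28 orig [0.5176 0.1695] res [[-0.8, 2.9], [1.6, 1.6], [1.2, -0.9], [-2.0, -3.6]]
 nest [0.5235 0.2493] pivot [0.5138 0.1196] grip0 [0.4621 0.0586]
 grip angle for tri below; pivot
S yaw -3.96 orig [0.5167 0.1717] res [[-1.9, 3.6], [2.9, 1.8], [3.1, -1.0], [-4.1, -4.3]]
 nest [0.5222 0.2515] pivot [0.5132 0.1218] grip0 [0.4618 0.0605]
 grip angle for tri below; pivot
hub tri [0.5132 0.1198 0.0446]
grip top tri [0.4624 0.0602 0.093 ] mid [0.4614 0.0584 0.0628]
blue [0.4871 0.451  0.0561] [0.4885 0.4507 0.055 ] [0.4864 0.4527 0.055 ]
[[-0.939  0.345 -0.   ]
 [ 0.345  0.939 -0.002]
 [-0.    -0.002 -1.   ]]
```

```bash
python3 -m jog '[1,0,0,0,1, 1,0,0,0,1, 1,0,0,0,1, 1,0,0,0,1, 1,0,0,0,1, 1,0,0,0,1, 1,0,0,0,1, 1,0,0,0,1]' 30 && python3 -m jog '[1,0,0,0,1, 1,0,0,0,1, 1,0,0,0,1, 1,0,0,0,1, 1,0,0,0,1, 1,0,0,0,1, 1,0,0,0,0.8, 1,0,0,0,0]'
cat > go.py <<'E'
import sys
from h import *
from bench import manip
s=manip.read_state();q=s['tool_rot'];R=Ro.from_quat([q[1],q[2],q[3],q[0]]).as_matrix()
g=[float(a) for a in sys.argv[1:4]]
d=R.T@(np.array(g)-s['eef_pos'])
print('t',round(s['clock'],2),'pos',s['eef_pos'].round(4),'yaw_y',np.degrees(np.arctan2(R[1,1],R[0,1])).round(1),'units',(d/.025).round(2),'F',s['ft_force'].round(1),'op',round(s['opening'],4),'ff',round(float(s['finger_force']),1),'j',s['joints'].round(2))
E
python3 go.py .487 .451 .14
```

```text
clock: 0.9
eef_pos: [0.2239, 0.6098, 0.2308]
tool_rot: [0.0, 0.503, 0.864, -0.0]
ft_force: [0.4, -0.5, -0.3]
opening: 0.0852
finger_force: 0.0
clock: 1.7
eef_pos: [0.2237, 0.6099, 0.2308]
tool_rot: [0.0, 0.732, 0.681, -0.0]
ft_force: [-0.5, 0.2, -0.2]
opening: 0.0856
finger_force: 0.0
t 1.7 pos [0.2237 0.6099 0.2308] yaw_y -4.2 units [-5.57 10.97  3.64] F [-0.5  0.2 -0.2] op 0.0856 ff 0.0 j [-1.49  0.55  0.29  1.55 -0.17  1.07 -1.23]
```

```bash
python3 -m jog '[1,-0.46,0.9,0.3,0, 1,-0.46,0.9,0.3,0, 1,-0.46,0.9,0.3,0, 1,-0.46,0.9,0.3,0, 1,-0.46,0.9,0.3,0, 1,-0.46,0.9,0.3,0]' >/dev/null && python3 -m jog '[1,-0.46,0.9,0.3,0, 1,-0.46,0.9,0.3,0, 1,-0.46,0.9,0.3,0, 1,-0.46,0.9,0.3,0, 1,-0.46,0.9,0.3,0, 1,-0.46,0.9,0.3,0, 1,0,0,0,0, 1,0,0,0,0]'
python3 go.py .487 .451 .023
```

```text
clock: 3.1
eef_pos: [0.4834, 0.4525, 0.1409]
tool_rot: [-0.0, 0.732, 0.681, -0.0]
ft_force: [-1.0, 0.4, -0.4]
opening: 0.0854
finger_force: 0.0
t 3.1 pos [0.4834 0.4525 0.1409] yaw_y -4.1 units [-0.05  0.15  4.72] F [-1.   0.4 -0.4] op 0.0854 ff 0.0 j [-1.01  0.67  0.29  1.59 -0.23  0.92 -0.72]
```

```bash
python3 -m jog '[1,-0.05,0.15,0.8,0, 1,0,0,0.8,0, 1,0,0,0.8,0, 1,0,0,0.8,0, 1,0,0,0.8,0, 1,0,0,0.7,0, 1,0,0,0,0, 1,0,0,0,0]'  && python3 -m jog '[-1,0,0,0,0, -1,0,0,0,0, -1,0,0,0,0, -1,0,0,0,0, -1,0,0,0,0, -1,0,0,0,0, -1,0,0,0,0, -1,0,0,0,0]' 30
python3 go.py .487 .451 .11;  python3 - <<'E'
from bench import manip
import cv2
c=manip.capture('scene')['img'];cv2.imwrite('pics/g1.png',cv2.resize(c[130:280,180:380,::-1],None,fx=4,fy=4))
E
```

```text
clock: 3.9
eef_pos: [0.4865, 0.4521, 0.024]
tool_rot: [-0.0, 0.732, 0.681, 0.0]
ft_force: [-0.6, 0.4, 0.9]
opening: 0.0853
finger_force: 0.0
clock: 4.7
eef_pos: [0.4872, 0.4517, 0.0243]
tool_rot: [-0.0, 0.732, 0.681, 0.0]
ft_force: [-1.1, -0.4, 5.6]
opening: 0.0266
finger_force: 29.4
t 4.7 pos [0.4872 0.4517 0.0243] yaw_y -4.2 units [-0.03 -0.   -3.43] F [-1.1 -0.4  5.6] op 0.0266 ff 29.4 j [-0.98  0.83  0.24  1.61 -0.27  0.73 -0.68]
```

View pics/g1.png

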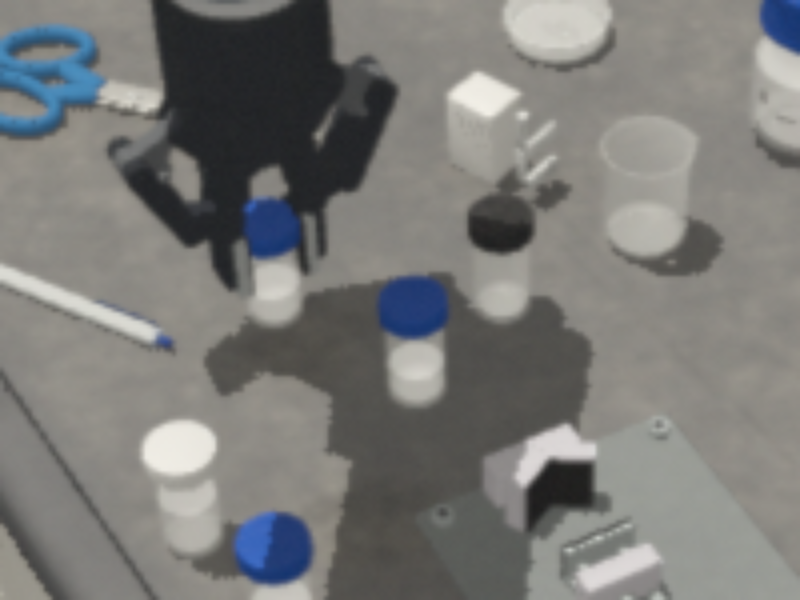

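The vial is held upright, opening 26.6 mm, bystanders untouched. Next: lift and carry it to above the nest.

```bash
python3 -m jog '[-1,0,0,-0.4,0, -1,0,0,-0.8,0, -1,0,0,-0.8,0, -1,0,0,-0.8,0, -1,0,0,-0.8,0, -1,0,0,-0.4,0, -1,0,0,0,0]' && python3 -m jog '[-1,-0.5,0.05,0,0, -1,-1,0.1,0,0, -1,-1,0.1,0,0, -1,-1,0.1,0,0, -1,-1,0.1,0,0, -1,-1,0.1,0,0, -1,-1,0.1,0,0, -1,-1,0.1,0,0]' && python3 -m jog '[-1,-0.5,0.1,0,0, -1,0,0,0,0, -1,0,0,0,0]'
python3 go.py .523 .2503 .033;  python3 - <<'E'
from bench import manip
import cv2,pickle
for n in('scene','top'):
    c=manip.capture(n);pickle.dump(c,open(f'{n}1.pkl','wb'))
    i=c['img'];hsv=cv2.cvtColor(i,cv2.COLOR_RGB2HSV)
    if n=='scene':cv2.imwrite('pics/g2.png',cv2.resize(i[180:330,250:450,::-1],None,fx=4,fy=4))
E
```

```text
clock: 5.45
eef_pos: [0.4876, 0.4521, 0.1254]
tool_rot: [-0.0, 0.732, 0.681, 0.001]
ft_force: [-0.3, -0.1, -0.7]
opening: 0.0263
finger_force: 29.5
clock: 6.25
eef_pos: [0.4909, 0.2605, 0.1225]
tool_rot: [-0.0, 0.732, 0.681, -0.001]
ft_force: [0.5, -0.8, 0.4]
opening: 0.0259
finger_force: 29.6
clock: 6.55
eef_pos: [0.4934, 0.2512, 0.1235]
tool_rot: [-0.0, 0.732, 0.681, -0.0]
ft_force: [0.6, -0.2, -0.6]
opening: 0.0266
finger_force: 29.6
t 6.55 pos [0.4934 0.2512 0.1235] yaw_y -4.1 units [0.05 1.19 3.62] F [ 0.6 -0.2 -0.6] op 0.0266 ff 29.6 j [-0.78  0.53  0.29  1.89 -0.22  0.75 -0.43]
```

View pics/g2.png

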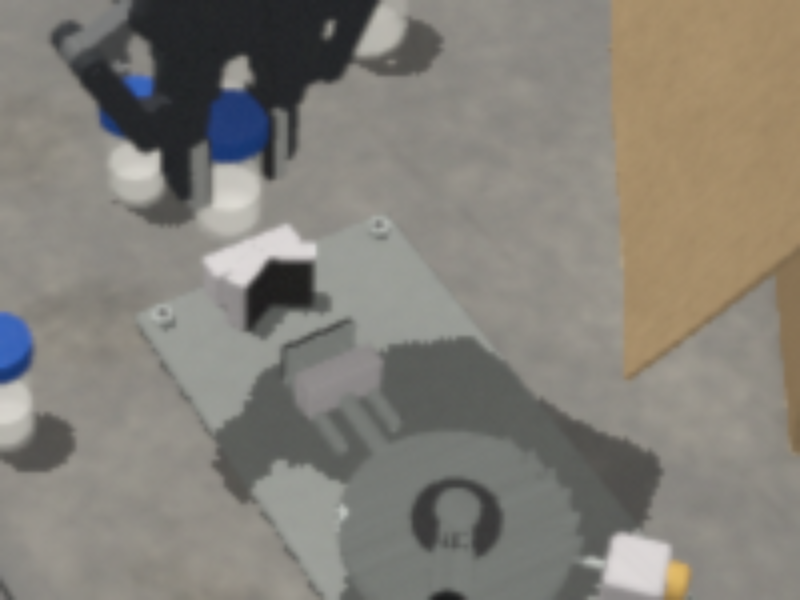

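Run:
```python
from h import *
S=pickle.load(open('scene.pkl','rb'));T=pickle.load(open('top.pkl','rb'))
h=lambda u,v,o:(o[0]+u/4-.375,o[1]+v/4-.375)
for z in(.024,.032):print('pad front top',z,plane(S,h(235,172,(270,220)),z),plane(T,h(178,200,(280,180)),z))
for z in(.03,.038):print('vee top corners',z,[plane(S,h(*p,(270,220)),z) for p in((123,100),(210,66),(237,90),(150,118))],[plane(T,h(*p,(280,180)),z) for p in((53,148),(50,236))])
print('vial base',plane(S,(306,234),.099))
print('expect: pad front (nest-18.5mm):',.523-.0185*.07,.2503-.0185)
```

```text
pad front top 0.024 [0.525  0.2375 0.024 ] [0.5225 0.2308 0.024 ]
pad front top 0.032 [0.5211 0.232  0.032 ] [0.5214 0.2309 0.032 ]
vee top corners 0.03 [array([0.5041, 0.2939, 0.03  ]), array([0.547 , 0.2901, 0.03  ]), array([0.5489, 0.2718, 0.03  ]), array([0.5083, 0.2787, 0.03  ])] [array([0.5481, 0.2904, 0.03  ]), array([0.5055, 0.2924, 0.03  ])]
vee top corners 0.038 [array([0.5004, 0.2877, 0.038 ]), array([0.5428, 0.2839, 0.038 ]), array([0.5447, 0.2658, 0.038 ]), array([0.5045, 0.2726, 0.038 ])] [array([0.5467, 0.29  , 0.038 ]), array([0.5045, 0.2919, 0.038 ])]
vial base [0.4918 0.2551 0.099 ]
expect: pad front (nest-18.5mm): 0.521705 0.23180000000000003
```

Run:
```python
from h import *
S=pickle.load(open('scene1.pkl','rb'))
a=np.linspace(0,2*np.pi,60)
for y in(.2470,.2512,.2555):
    for z,r in((.0992,.0135),(.1592-.001,.0155),(.1442,.0155)):
        P=np.array([proj(S,(.4934+r*np.cos(t),y+r*np.sin(t),z)) for t in a]);P=(P-[250,180]+.375)*4
        print(y,z,P.min(0).round(0),P.max(0).round(0))
S0=pickle.load(open('scene.pkl','rb'))
im=S['img'];print(im[225:246,306].tolist())
```

```text
0.247 0.0992 [206. 203.] [273. 253.]
0.247 0.1582 [198.  94.] [279. 152.]
0.247 0.1442 [199. 120.] [279. 177.]
0.2512 0.0992 [200. 197.] [268. 246.]
0.2512 0.1582 [192.  88.] [273. 145.]
0.2512 0.1442 [193. 114.] [273. 171.]
0.2555 0.0992 [195. 191.] [262. 240.]
0.2555 0.1582 [186.  82.] [267. 138.]
0.2555 0.1442 [187. 108.] [267. 164.]
[[197, 194, 187], [199, 195, 189], [203, 200, 193], [209, 206, 199], [213, 212, 205], [217, 215, 207], [217, 215, 207], [206, 203, 195], [191, 190, 182], [188, 186, 178], [188, 186, 179], [188, 186, 179], [187, 185, 177], [178, 175, 169], [158, 156, 150], [148, 147, 140], [159, 156, 153], [210, 205, 205], [220, 215, 215], [221, 217, 215], [221, 217, 215]]
```

Run:
```python
from h import *
a=np.linspace(0,2*np.pi,90)
def cap(c,x,y,zb):
    P=np.array([proj(c,(x+.0155*np.cos(t),y+.0155*np.sin(t),z)) for t in a for z in(zb+.06,zb+.045)]);return P.min(0).round(1),P.max(0).round(1)
for f,win,args in(('scene',(225,165,270,210),(.4871,.451,0)),('scene1',(290,195,330,230),(.4934,.2512,.0992))):
    c=pickle.load(open(f+'.pkl','rb'));h,s,v=cv2.split(cv2.cvtColor(c['img'],cv2.COLOR_RGB2HSV))
    m=(h>105)&(h<130)&(s>110)&(v>50);x0,y0,x1,y1=win;yy,xx=np.nonzero(m[y0:y1,x0:x1])
    print(f,'obs',xx.min()+x0,yy.min()+y0,xx.max()+x0,yy.max()+y0,'pred',cap(c,*args))
    print(' col',c['img'][yy.max()+y0-3:yy.max()+y0+3,(int(xx.mean())+x0)].tolist())
T=pickle.load(open('top1.pkl','rb'));h,s,v=cv2.split(cv2.cvtColor(T['img'],cv2.COLOR_RGB2HSV))
print([(list(b[0]),b[1].tolist()) for b in blobs((h>105)&(h<130)&(s>110)&(v>50),5)])
c=pickle.load(open('scene.pkl','rb'));print(c['img'][203:220,249].tolist(), proj(c,(.4871-.0135*.53,.451-.0135*.85,0)))
```

```text
scene obs 239 179 254 193 pred (array([238.8, 178.9]), array([256.2, 196.2]))
 col [[36, 66, 131], [25, 54, 110], [25, 53, 106], [40, 60, 107], [97, 104, 120], [145, 144, 140]]
scene1 obs 301 203 316 219 pred (array([297.7, 201.2]), array([318. , 222.3]))
 col [[30, 58, 117], [26, 56, 115], [27, 57, 114], [30, 57, 114], [89, 100, 128], [176, 174, 171]]
[([np.float64(221.1), np.float64(90.5)], [206, 75, 31, 32, 772]), ([np.float64(250.2), np.float64(231.6)], [242, 224, 17, 17, 226]), ([np.float64(296.1), np.float64(297.1)], [292, 289, 10, 16, 105]), ([np.float64(148.0), np.float64(313.8)], [147, 313, 3, 3, 6])]
[[203, 200, 193], [190, 188, 181], [174, 171, 164], [172, 169, 162], [172, 169, 162], [171, 169, 162], [168, 166, 159], [136, 134, 127], [108, 106, 101], [82, 80, 75], [86, 83, 77], [121, 117, 110], [127, 123, 114], [127, 123, 115], [130, 124, 116], [130, 127, 118], [130, 127, 118]] [249.4213357  212.69483261]
```

```bash
python3 -m jog '[-1,0.03,0.6,0,0, -1,0.03,0.58,0,0, -1,0,0,0.5,0, -1,0,0,0.8,0, -1,0,0,0.8,0, -1,0,0,0.6,0, -1,0,0,0.3,0, -1,0,0,0,0]' 
python3 go.py .5226 .2504 .033
```

```text
clock: 7.45
eef_pos: [0.522, 0.2498, 0.0476]
tool_rot: [-0.0, 0.732, 0.681, -0.001]
ft_force: [0.1, -0.0, 0.3]
opening: 0.0261
finger_force: 29.6
t 7.45 pos [0.522  0.2498 0.0476] yaw_y -4.1 units [0.03 0.02 0.58] F [ 0.1 -0.   0.3] op 0.0261 ff 29.6 j [-0.71  0.69  0.25  1.85 -0.27  0.64 -0.37]
```

```bash
python3 -m jog '[-1,0.03,0.02,0.2,0, -1,0,0,0.2,0, -1,0,0,0.16,0, -1,0,0,0,0, -1,0,0,0,0]' 
python3 go.py .5226 .2504 .033
python3 - <<'E'
from bench import manip
import cv2,pickle
c=manip.capture('scene')['img'];cv2.imwrite('pics/g3.png',cv2.resize(c[180:330,250:450,::-1],None,fx=4,fy=4))
E
```

```text
clock: 7.95
eef_pos: [0.5238, 0.2505, 0.0349]
tool_rot: [0.0, 0.732, 0.681, 0.0]
ft_force: [0.2, -0.6, 0.1]
opening: 0.0261
finger_force: 29.6
t 7.95 pos [0.5238 0.2505 0.0349] yaw_y -4.2 units [-0.01 -0.05  0.08] F [ 0.2 -0.6  0.1] op 0.0261 ff 29.6 j [-0.7   0.71  0.24  1.85 -0.27  0.62 -0.37]
```

View pics/g3.png

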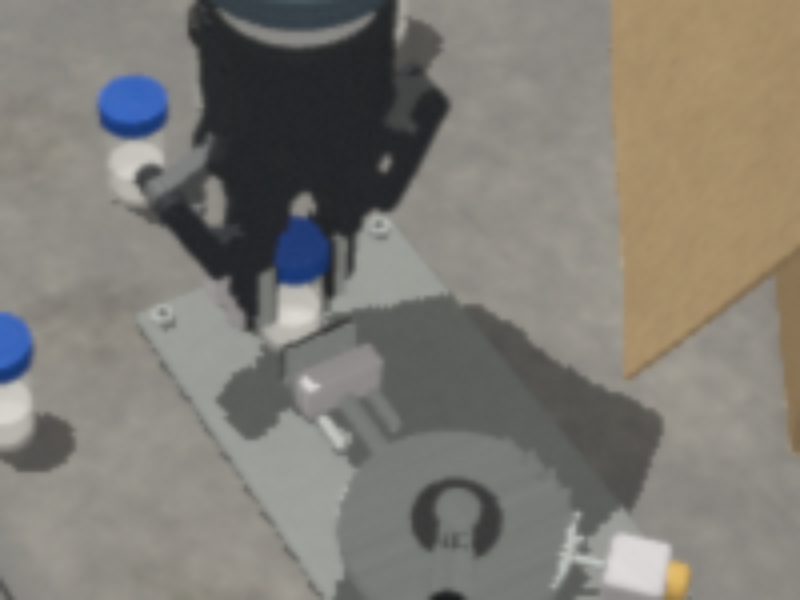

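The vial sits between the vee and the pad, with a gap on both sides. I'll set it down and release.

```bash
python3 -m jog '[-1,0,-0.03,0.08,0, -1,0,0,0.02,0, -1,0,0,0,0, -1,0,0,0,0]' && python3 go.py .5226 .2504 .0323 && python3 -m jog '[0,0,0,0,0, 0,0,0,0,0, 0,0,0,0,0, 0.5,0,0,0,0, 1,0,0,0,0, 1,0,0,0,0, 1,0,0,0,0, 1,0,0,0,0]' && python3 -m jog '[1,0,0,-0.3,0, 1,0,0,-0.6,0, 1,0,0,-0.8,0, 1,0,0,-1,0, 1,0,0,-1,0, 1,0,0,-1,0, 1,0,0,-0.6,0, 1,0,0,0,0]'
python3 go.py .462 .0595 .14
```

```text
clock: 8.4
eef_pos: [0.523, 0.2506, 0.0323]
tool_rot: [0.0, 0.732, 0.681, 0.0]
ft_force: [-0.6, 0.4, -0.6]
opening: 0.0264
finger_force: 29.6
t 8.4 pos [0.523  0.2506 0.0323] yaw_y -4.2 units [-0.01 -0.01  0.  ] F [-0.6  0.4 -0.6] op 0.0264 ff 29.6 j [-0.7   0.71  0.24  1.85 -0.27  0.61 -0.37]
clock: 9.2
eef_pos: [0.523, 0.2506, 0.0323]
tool_rot: [0.0, 0.732, 0.681, 0.0]
ft_force: [-0.9, 0.1, -0.1]
opening: 0.0858
finger_force: 0.0
clock: 10.0
eef_pos: [0.5245, 0.2513, 0.1676]
tool_rot: [0.0, 0.732, 0.681, 0.002]
ft_force: [-0.2, 0.9, 0.6]
opening: 0.0854
finger_force: 0.0
t 10.0 pos [0.5245 0.2513 0.1676] yaw_y -4.2 units [-7.84 -1.94  1.07] F [-0.2  0.9  0.6] op 0.0854 ff 0.0 j [-0.76  0.51  0.32  1.8  -0.2   0.86 -0.42]
```

```bash
python3 -m jog '[1,-0.98,-0.24,0,0, 1,-0.98,-0.24,0,0, 1,-0.98,-0.24,0,0, 1,-0.98,-0.24,0,0, 1,-0.98,-0.24,0,0, 1,-0.98,-0.24,0,0, 1,-0.98,-0.24,0,0, 1,-0.98,-0.24,0,0]' >/dev/null && python3 -m jog '[1,0,0,0,0.9, 1,0,0,0,0.9, 1,0,0,0,0.9, 1,0,0,0,0.9, 1,0,0,0,0.9, 1,0,0,0,0.9, 1,0,0,0,0.9, 1,0,0,0,0.9]' && python3 -m jog '[1,0,0,0,0]'
python3 go.py .4618 .0595 .056;  python3 - <<'E'
from h import *
from bench import manip
C={}
for n in('scene','top'):
    c=C[n]=manip.capture(n)
    h,s,v=cv2.split(cv2.cvtColor(c['img'],cv2.COLOR_RGB2HSV));B=blobs((h>105)&(h<130)&(s>140)&(v>40),30);print(n,[(list(b[0]),b[1].tolist()) for b in B])
c=C['top']['img'];d=C['scene']['img']
cv2.imwrite('pics/g4.png',np.hstack([cv2.resize(x,None,fx=2.6,fy=2.6) for x in(c[170:300,280:430,::-1],d[230:360,260:410,::-1])]))
E
```

```text
clock: 11.6
eef_pos: [0.4601, 0.0584, 0.164]
tool_rot: [-0.0, 0.908, 0.42, -0.001]
ft_force: [1.0, -0.4, 0.0]
opening: 0.0857
finger_force: 0.0
clock: 11.7
eef_pos: [0.4602, 0.0585, 0.164]
tool_rot: [0.0, 0.907, 0.421, -0.001]
ft_force: [0.4, -0.2, -0.8]
opening: 0.0857
finger_force: 0.0
t 11.7 pos [0.4602 0.0585 0.164 ] yaw_y -40.2 units [0.08 0.03 4.32] F [ 0.4 -0.2 -0.8] op 0.0857 ff 0.0 j [-0.65  0.35  0.51  2.1  -0.25  0.75 -0.68]
scene [([np.float64(282.6), np.float64(206.2)], [275, 199, 16, 15, 202]), ([np.float64(247.8), np.float64(266.6)], [239, 258, 19, 18, 255])]
top [([np.float64(221.1), np.float64(90.4)], [206, 75, 31, 32, 755]), ([np.float64(314.1), np.float64(226.6)], [306, 219, 17, 16, 222]), ([np.float64(250.3), np.float64(231.6)], [242, 224, 17, 16, 217]), ([np.float64(300.1), np.float64(295.8)], [292, 288, 17, 17, 224])]
```

View pics/g4.png

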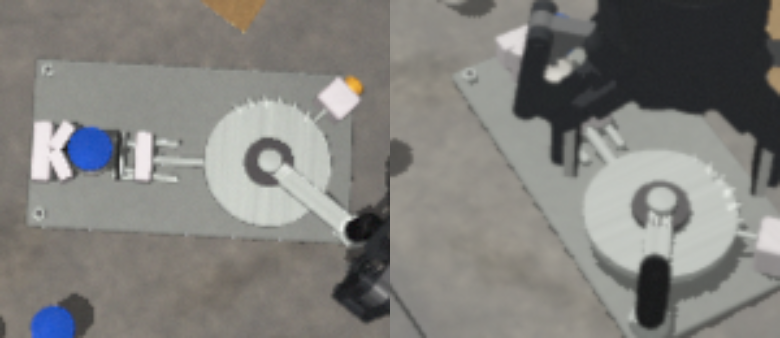

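The vial stands in the nest, with its cap at top (314,227), between the vee and the pad. The gripper is above the grip, so I'll descend.

```bash
python3 -m jog '[1,0.08,0.03,0.6,0, 1,0,0,0.8,0, 1,0,0,0.8,0, 1,0,0,0.8,0, 1,0,0,0.8,0, 1,0,0,0.5,0, 1,0,0,0,0, 1,0,0,0,0]' && python3 go.py .4618 .0595 .056 && python3 -m jog '[-0.3,0,0,0,0, -0.3,0,0,0,0, -0.3,0,0,0,0, -1,0,0,0,0, -1,0,0,0,0, -1,0,0,0,0, -1,0,0,0,0, -1,0,0,0,0]' 40
python3 go.py .4618 .0595 .056; python3 -c "
from h import *
T=pickle.load(open('top.pkl','rb'));print(plane(T,(314.1,226.6),.063))"
```

```text
clock: 12.6
eef_pos: [0.4629, 0.0595, 0.0575]
tool_rot: [0.0, 0.907, 0.422, -0.0]
ft_force: [0.3, -0.4, 0.4]
opening: 0.0856
finger_force: 0.0
t 12.6 pos [0.4629 0.0595 0.0575] yaw_y -40.1 units [-0.03 -0.03  0.06] F [ 0.3 -0.4  0.4] op 0.0856 ff 0.0 j [-0.53  0.55  0.38  2.14 -0.41  0.52 -0.55]
clock: 13.4
eef_pos: [0.4632, 0.0594, 0.0575]
tool_rot: [0.0, 0.907, 0.421, 0.0]
ft_force: [-0.4, -1.7, 4.0]
opening: 0.0163
finger_force: 39.4
t 13.4 pos [0.4632 0.0594 0.0575] yaw_y -40.2 units [-0.03 -0.04  0.06] F [-0.4 -1.7  4. ] op 0.0163 ff 39.4 j [-0.53  0.55  0.38  2.14 -0.41  0.51 -0.55]
[0.523  0.2498 0.063 ]
```

```bash
cat > lev.py <<'E'
from h import *
from bench import manip
s=manip.read_state();q=s['tool_rot'];R=Ro.from_quat([q[1],q[2],q[3],q[0]]).as_matrix()
d=s['eef_pos'][:2]-[.5135,.1203];th=np.unwrap([0,np.arctan2(d[1],d[0])])[1];th=th if th<0 else th-2*np.pi
lev=np.radians(-130.1)-th;u=d/np.linalg.norm(d);tg=np.array([u[1],-u[0]])
print(round(s['clock'],2),'lev',round(lev,3),'r',round(np.linalg.norm(d)*1000,1),'Ft',round(s['ft_force'][:2]@tg,2),'Fr',round(s['ft_force'][:2]@u,2),'yaw_y',np.degrees(np.arctan2(R[1,1],R[0,1])).round(1),'want',np.degrees(th+np.pi/2-0).round(1),'z',s['eef_pos'][2].round(4),'F',np.linalg.norm(s['ft_force']).round(1),'op',round(s['opening'],4))
E
J="python3 -m jog"; python3 lev.py
for i in 1; do $J '[-1,0.003,-0.126,0,0.458]' >/dev/null;python3 lev.py; $J '[-1,0.003,-0.126,0,0.458]'>/dev/null;python3 lev.py; $J '[-1,0.003,-0.126,0,0.458]'>/dev/null;python3 lev.py; $J '[-1,0.003,-0.126,0,0.458]'>/dev/null;python3 lev.py; done
```

```text
13.4 lev -0.009 r 79.0 Ft -0.76 Fr 1.53 yaw_y -40.2 want -39.6 z 0.0575 F 4.4 op 0.0163
13.5 lev 0.025 r 78.9 Ft -2.55 Fr 0.92 yaw_y -42.5 want -41.5 z 0.0575 F 4.8 op 0.017
13.6 lev 0.063 r 78.8 Ft -4.59 Fr 0.42 yaw_y -44.9 want -43.7 z 0.0576 F 5.3 op 0.0167
13.7 lev 0.098 r 78.8 Ft -5.09 Fr 0.73 yaw_y -47.2 want -45.7 z 0.0576 F 5.4 op 0.017
13.8 lev 0.137 r 78.7 Ft -0.98 Fr 1.75 yaw_y -49.5 want -48.0 z 0.0576 F 3.8 op 0.0165
```

```bash
J="python3 -m jog"; 
$J '[-1,0.003,-0.063,0,0.229]' >/dev/null;python3 lev.py; $J '[-1,0.003,-0.063,0,0.229]'>/dev/null;python3 lev.py; $J '[-1,0.003,-0.063,0,0.229]'>/dev/null;python3 lev.py; $J '[-1,0.003,-0.063,0,0.229]'>/dev/null;python3 lev.py; $J '[-1,0.003,-0.063,0,0.229]'>/dev/null;python3 lev.py;$J '[-1,0.003,-0.063,0,0.229]'>/dev/null;python3 lev.py
```

```text
13.9 lev 0.169 r 78.7 Ft -1.31 Fr 0.57 yaw_y -50.6 want -49.8 z 0.0575 F 5.6 op 0.017
14.0 lev 0.196 r 78.8 Ft -0.48 Fr 1.78 yaw_y -51.6 want -51.3 z 0.0575 F 6.9 op 0.0165
14.1 lev 0.219 r 78.7 Ft -1.9 Fr 0.55 yaw_y -52.8 want -52.6 z 0.0575 F 6.5 op 0.0171
14.2 lev 0.237 r 78.7 Ft -1.92 Fr 0.78 yaw_y -53.9 want -53.7 z 0.0575 F 6.9 op 0.017
14.3 lev 0.256 r 78.7 Ft -2.34 Fr 0.85 yaw_y -55.1 want -54.8 z 0.0575 F 7.3 op 0.0166
14.4 lev 0.276 r 78.7 Ft -1.58 Fr 1.08 yaw_y -56.2 want -55.9 z 0.0575 F 7.6 op 0.0166
```

```bash
J="python3 -m jog"; 
$J '[-1,0.003,-0.063,0,0.229]' >/dev/null;python3 lev.py; $J '[-1,0.003,-0.063,0,0.229]'>/dev/null;python3 lev.py; $J '[-1,0.003,-0.063,0,0.229]'>/dev/null;python3 lev.py; $J '[-1,0.003,-0.063,0,0.229]'>/dev/null;python3 lev.py; $J '[-1,0.003,-0.063,0,0.229]'>/dev/null;python3 lev.py;$J '[-1,0.003,-0.063,0,0.229]'>/dev/null;python3 lev.py;$J '[-1,0.003,-0.063,0,0.229]'>/dev/null;python3 lev.py;$J '[-1,0.003,-0.063,0,0.229]'>/dev/null;python3 lev.py;$J '[-1,0.003,-0.063,0,0.229]'>/dev/null;python3 lev.py;$J '[-1,0.003,-0.063,0,0.229]'>/dev/null;python3 lev.py
```

```text
14.5 lev 0.293 r 78.7 Ft -3.7 Fr 1.07 yaw_y -57.4 want -56.9 z 0.0575 F 7.2 op 0.0167
14.6 lev 0.308 r 78.6 Ft -4.39 Fr 1.44 yaw_y -58.5 want -57.7 z 0.0575 F 7.9 op 0.0168
14.7 lev 0.323 r 78.6 Ft -6.73 Fr 1.6 yaw_y -59.7 want -58.6 z 0.0575 F 9.3 op 0.017
14.8 lev 0.338 r 78.6 Ft -2.85 Fr 2.91 yaw_y -60.9 want -59.4 z 0.0575 F 7.1 op 0.0167
14.9 lev 0.361 r 78.5 Ft -4.66 Fr 2.17 yaw_y -62.0 want -60.8 z 0.0575 F 8.2 op 0.0167
15.0 lev 0.378 r 78.6 Ft -7.6 Fr 0.96 yaw_y -63.2 want -61.8 z 0.0575 F 9.5 op 0.0167
15.1 lev 0.408 r 78.6 Ft -2.03 Fr 1.31 yaw_y -64.3 want -63.5 z 0.0574 F 8.5 op 0.0164
15.2 lev 0.437 r 78.6 Ft -0.98 Fr 1.99 yaw_y -65.4 want -65.1 z 0.0574 F 8.8 op 0.0163
15.3 lev 0.46 r 78.6 Ft -2.31 Fr 2.34 yaw_y -66.5 want -66.5 z 0.0574 F 9.5 op 0.0167
15.4 lev 0.48 r 78.5 Ft -2.75 Fr 2.03 yaw_y -67.7 want -67.6 z 0.0574 F 9.4 op 0.0168
```

```bash
J="python3 -m jog"; 
$J '[-1,0.003,-0.063,0,0.229,-1,0.003,-0.063,0,0.229,-1,0.003,-0.063,0,0.229]' >/dev/null;python3 lev.py; $J '[-1,0.003,-0.063,0,0.229]'>/dev/null;python3 lev.py; $J '[-1,0.003,-0.063,0,0.229]'>/dev/null;python3 lev.py; $J '[-1,0.003,-0.063,0,0.229]'>/dev/null;python3 lev.py; $J '[-1,0.003,-0.063,0,0.229]'>/dev/null;python3 lev.py;$J '[-1,0.003,-0.063,0,0.229]'>/dev/null;python3 lev.py;$J '[-1,0.003,-0.063,0,0.229]'>/dev/null;python3 lev.py;$J '[-1,0.003,-0.063,0,0.229]'>/dev/null;python3 lev.py;$J '[-1,0.003,-0.063,0,0.229]'>/dev/null;python3 lev.py;$J '[-1,0.003,-0.063,0,0.229]'>/dev/null;python3 lev.py
```

```text
15.7 lev 0.537 r 78.5 Ft -2.54 Fr 3.37 yaw_y -71.1 want -70.8 z 0.0574 F 10.4 op 0.0167
15.8 lev 0.554 r 78.5 Ft -3.48 Fr 3.79 yaw_y -72.3 want -71.8 z 0.0574 F 10.3 op 0.0169
15.9 lev 0.571 r 78.5 Ft -3.83 Fr 3.2 yaw_y -73.4 want -72.8 z 0.0574 F 11.5 op 0.017
16.0 lev 0.588 r 78.5 Ft -3.58 Fr 4.07 yaw_y -74.6 want -73.8 z 0.0574 F 10.9 op 0.0167
16.1 lev 0.607 r 78.5 Ft -5.21 Fr 3.16 yaw_y -75.7 want -74.9 z 0.0574 F 12.2 op 0.0166
16.2 lev 0.63 r 78.5 Ft -2.0 Fr 3.17 yaw_y -76.9 want -76.2 z 0.0574 F 10.8 op 0.0169
16.3 lev 0.646 r 78.5 Ft -3.34 Fr 3.29 yaw_y -78.0 want -77.1 z 0.0574 F 11.4 op 0.0167
16.4 lev 0.673 r 78.5 Ft -1.29 Fr 3.48 yaw_y -79.2 want -78.7 z 0.0574 F 12.0 op 0.0167
16.5 lev 0.701 r 78.5 Ft -0.81 Fr 4.25 yaw_y -80.3 want -80.2 z 0.0573 F 12.3 op 0.0167
16.6 lev 0.721 r 78.5 Ft -1.87 Fr 3.96 yaw_y -81.4 want -81.4 z 0.0574 F 12.2 op 0.0167
```

```bash
J="python3 -m jog"; 
$J '[-1,-0.005,-0.063,0,0.229,-1,-0.005,-0.063,0,0.229,-1,-0.005,-0.063,0,0.229]' >/dev/null;python3 lev.py; $J '[-1,-0.003,-0.063,0,0.229]'>/dev/null;python3 lev.py; $J '[-1,0,-0.063,0,0.229]'>/dev/null;python3 lev.py; $J '[-1,0,-0.063,0,0.229]'>/dev/null;python3 lev.py; $J '[-1,0,-0.063,0,0.229]'>/dev/null;python3 lev.py;$J '[-1,0,-0.063,0,0.229]'>/dev/null;python3 lev.py;$J '[-1,0.003,-0.063,0,0.229]'>/dev/null;python3 lev.py;$J '[-1,0.003,-0.05,0,0.18]'>/dev/null;python3 lev.py;$J '[-1,0,0,0,0]'>/dev/null;python3 lev.py;$J '[-1,0,0,0,0]'>/dev/null;python3 lev.py
```

```text
16.9 lev 0.779 r 78.5 Ft -3.1 Fr 1.67 yaw_y -84.9 want -84.7 z 0.0574 F 10.4 op 0.0167
17.0 lev 0.794 r 78.5 Ft -5.21 Fr 2.02 yaw_y -86.0 want -85.6 z 0.0574 F 11.6 op 0.0167
17.1 lev 0.809 r 78.5 Ft -6.04 Fr 1.97 yaw_y -87.2 want -86.5 z 0.0574 F 11.7 op 0.017
17.2 lev 0.828 r 78.5 Ft -5.84 Fr 2.58 yaw_y -88.3 want -87.5 z 0.0574 F 12.3 op 0.0166
17.3 lev 0.846 r 78.6 Ft -5.47 Fr 2.23 yaw_y -89.5 want -88.6 z 0.0574 F 12.1 op 0.0171
17.4 lev 0.867 r 78.6 Ft -4.9 Fr 1.35 yaw_y -90.6 want -89.8 z 0.0574 F 11.6 op 0.0166
17.5 lev 0.887 r 78.5 Ft -5.11 Fr 2.52 yaw_y -91.8 want -90.9 z 0.0574 F 12.2 op 0.0173
17.6 lev 0.912 r 78.6 Ft -2.26 Fr 1.91 yaw_y -92.6 want -92.3 z 0.0574 F 11.3 op 0.0168
17.7 lev 0.926 r 78.6 Ft 1.4 Fr 2.73 yaw_y -92.6 want -93.1 z 0.0574 F 11.5 op 0.0169
17.8 lev 0.934 r 78.6 Ft 2.17 Fr 2.59 yaw_y -92.5 want -93.6 z 0.0574 F 10.0 op 0.0164
```

```bash
J="python3 -m jog"; 
$J '[-1,0,-0.04,0,0.15,-1,0,0,0,0,-1,0,0,0,0]' >/dev/null;python3 lev.py; for i in 1; do $J '[-1,0,0.05,0,0,-1,0,0,0,0]'>/dev/null;python3 lev.py; $J '[-1,0,0.05,0,0,-1,0,0,0,0]'>/dev/null;python3 lev.py; $J '[-1,0,0.05,0,0,-1,0,0,0,0]'>/dev/null;python3 lev.py; $J '[-1,0,0.05,0,0,-1,0,0,0,0]'>/dev/null;python3 lev.py;  done
```

```text
18.1 lev 0.944 r 78.6 Ft -0.01 Fr 2.0 yaw_y -93.3 want -94.2 z 0.0574 F 9.9 op 0.0167
18.3 lev 0.931 r 78.6 Ft 1.7 Fr 2.56 yaw_y -93.3 want -93.5 z 0.0574 F 10.3 op 0.0168
18.5 lev 0.926 r 78.6 Ft 5.06 Fr 2.91 yaw_y -93.2 want -93.2 z 0.0574 F 10.7 op 0.0166
18.7 lev 0.926 r 78.6 Ft 7.05 Fr 1.54 yaw_y -93.2 want -93.2 z 0.0575 F 10.4 op 0.0168
18.9 lev 0.921 r 78.6 Ft 9.06 Fr 2.08 yaw_y -93.1 want -92.8 z 0.0575 F 12.1 op 0.0165
```

```bash
python3 -m jog '[-1,0,-0.1,0,0,-1,0,-0.1,0,0,-1,0,-0.01,0,0,-1,0,0,0,0,-1,0,0,0,0,-1,0,0,0,0,-1,0,0,0,0]' >/dev/null;python3 lev.py
python3 - <<'E'
from h import *
from bench import manip
I=[]
for n in('top','scene'):
    c=manip.capture(n);h,s,v=cv2.split(cv2.cvtColor(c['img'],cv2.COLOR_RGB2HSV));B=blobs((h>105)&(h<130)&(s>140)&(v>40),30);print(n,[(list(b[0]),b[1].tolist()) for b in B])
    if n=='top':print(plane(c,B[1][0],.063))
    I.append(c['img'][(130 if n=='top' else 160):,:,::-1][:200,180:440])
cv2.imwrite('pics/g5.png',np.vstack([cv2.resize(x,None,fx=1.5,fy=1.5) for x in I]))
E
python3 lev.py
```

```text
19.6 lev 0.946 r 78.6 Ft 0.24 Fr 2.05 yaw_y -93.3 want -94.3 z 0.0574 F 9.7 op 0.0169
top [([np.float64(221.1), np.float64(90.4)], [206, 75, 31, 32, 754]), ([np.float64(312.9), np.float64(226.7)], [304, 219, 18, 16, 223]), ([np.float64(250.3), np.float64(231.6)], [242, 224, 17, 16, 217]), ([np.float64(300.1), np.float64(295.8)], [292, 288, 17, 17, 224])]
[0.5228 0.252  0.063 ]
scene [([np.float64(383.7), np.float64(129.3)], [371, 117, 27, 26, 581]), ([np.float64(282.3), np.float64(206.2)], [275, 199, 15, 15, 192]), ([np.float64(247.8), np.float64(266.6)], [239, 258, 19, 18, 255])]
19.7 lev 0.946 r 78.6 Ft 0.15 Fr 2.49 yaw_y -93.3 want -94.3 z 0.0574 F 9.7 op 0.0164
```

View pics/g5.png

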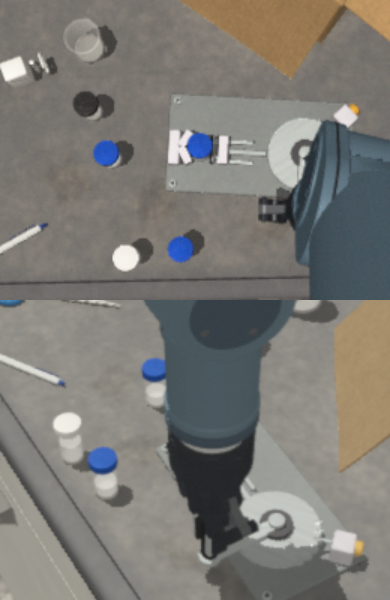

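Run:
```python
from h import *
from bench import manip
T=pickle.load(open('top.pkl','rb'));c=manip.capture('top')
f=lambda i:cv2.resize(i[195:260,285:365,::-1],None,fx=5,fy=5,interpolation=cv2.INTER_CUBIC)
cv2.imwrite('pics/g6.png',np.hstack([f(T['img']),f(c['img'])]))
```

```text
(no output)
```

View pics/g6.png

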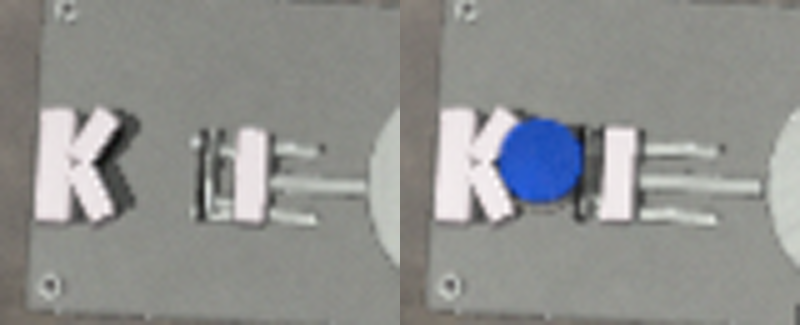

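The view shows the vial seated in the vee, the pad face against it and its springs compressed. The lever sits just past the fourth tooth, so I'm handing in.

```bash
python3 lev.py; python3 -c "
from bench import manip
print(manip.job_done())"
```

```text
19.75 lev 0.946 r 78.6 Ft 0.37 Fr 1.46 yaw_y -93.3 want -94.3 z 0.0574 F 9.5 op 0.0166
the job is handed in; nothing more can be done
None
```

I stood the blue-capped vial in the nest, released it, turned the lever four clicks until the pad gripped it, and handed the job in at about 20 s still holding the black grip at rest; the force readings and last camera views agree with this, but no verdict came back.

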